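# Release and push open the cover of the water filter box

## Task

Open the low white water filter box so that its cartridge can be changed: with the fingertips press the snap tab in front of the cover all the way down, then push the released cover along its rails off its seat, onto the empty ledge, until the chamber with the filter is completely uncovered. Only press and push: do not lift the cover, leave it lying flat between the rails, and do not disturb the jars and the shaker beside the box.

Things in the scene. Friction and masses are not known exactly. Their poses are not given: they have to be found in the camera images.
- filter_box: Low white box, 250 (its x) x 110 (y) x 66 mm high plus a 12 mm stub on each end, fixed on the worktop at any yaw. Origin: centre of its underside, z up. Deck 50 mm over the worktop, between side rails (inner faces y = +-46 mm, top 64 mm over the worktop) and end walls (inner faces x = +-117 mm, top 62 mm). The cover's seat is the -x half.
- chamber (a point): Centre of the filter chamber, at deck height: an opening in the deck, box x = -104 to -36 mm, y = +-32 mm, with the filter inside, hidden under the cover at the start. Thin lips on the rails (66 mm over the worktop, inner edges y = +-42 mm) reach over the seated cover's edges from box x = -124 to -31 mm.
- ledge (a point): Centre of the bare ledge, at deck height, at box x = +60 mm: the empty deck from box x = 0 to 117 mm that takes the cover, which slides to it along the box's +x.
- cover: Loose grey cover, 84 (x) x 88 (y) mm, 140 g; axes as the box; origin: centre of its underside, on the deck. Plate 3 to 8 mm over the deck, on side skids. Starts with its centre at box x = about -70 mm, 3 to 7 mm short of the tab, which stops it while up. Once released it slides with about 1 N. Chamber uncovered when its centre is past box x = +6 mm; it meets the end wall at +75 mm.
- ridge (a point): Middle of the upright rear (-x) face of the ridge across the cover, at cover x = +2 mm, 14 mm over the deck. The ridge is 60 mm wide (y), its top 20 mm over the deck (12 mm over the plate), sloping down towards +x. Push here towards the box's +x; behind it 44 mm of flat plate are free for the fingertips.
- tab (a joint): Travel of the snap tab in m: 0 = up (top 11 mm over the deck), 0.0105 = fully pressed, nearly flush with the deck. Pressing takes about 4 N; it stays where it is left and does not spring back. The cover passes over it from about 0.008 on.
- tab_top (a point): Centre of the top of the tab, a grey block 24 (x) x 26 (y) mm with three fine ribs, just ahead of the cover's +x edge at box x = -12 mm, y = 0; 61 mm over the worktop when up. Moves with the tab.
- salt_shaker: Loose salt shaker, 44 mm across, 90 mm high, standing beside the box; origin at the centre of its underside. Leave it alone.
- spice_jar: Loose spice jar with a dark cap, 41 mm across, 105 mm high, standing beside the box; origin at the centre of its underside. Leave it alone.
- mustard_jar: Loose mustard jar with a lid, 56 mm across, 85 mm high, standing beside the box; origin at the centre of its underside. Leave it alone.
Mind the look-alikes: they are no part of the job. Several things have the shape of the cover; the one meant has the colours described above.

How it is judged:
By the outcome, as a careful person would: the job done as asked, in the order asked, and still so for the second after the job is handed in, with the robot touching nothing.
It also fails if it takes over 38 s, if anything falls off the work surface, if the arm or the gripper's body presses on something with over 40 N, if the wrist force passes 120 N, or if a joint passes its speed limit or range.

## Robot

A 7-joint arm with a two-finger parallel gripper is mounted at the origin on a cart in front of the work surface, level with it; the furniture and walls round the work are solid. World frame = base frame: x ahead of the robot, y to its left, z up, the work surface at z = 0. Lengths are in mm, angles in rad, forces in N, time in s.
With the tool pointing down it reaches from about 425 to 975 mm from the base axis. Payload 16.7 kg.
Tool frame: the origin (TCP) lies between the finger pads; the fingertips stand 25 mm ahead of it and the grasp point (between the pads) lies 6 mm ahead of it; x points along the fingers, z is the direction in which the jaws open and shut, and the axes are right-handed (so a half turn about x gives the same grasp; the last joint's range is limited). The gripper opens to 85 mm and grips with 20 to 120 N. Pads are 22 mm wide; open, the fingers measure 114 mm over their backs; the gripper's body (76 mm by 85 mm) begins 54 mm behind the grasp point. The pads swing forward as they close: fully open they stand 13 mm farther back than shut.
Start: joints at [1.026, 0.426, 0.074, 1.606, -0.034, 1.111, -0.067], TCP at [259.587, -623.049, 230.402] pointing down, gripper open.
Joint ranges: [-2.85, 2.85], [-0.5, 2.14], [-1.23, 1.37], [0.21, 2.46], [-1.02, 4.16], [0.16, 2.05], [-2.73, 2.73]. Speed limits (rad/s): [1.89, 1.89, 2.39, 2.39, 3.01, 3.01, 3.01].

## Interface

Orientations are given as a rotation vector (axis times angle).
In Python, from workcell import r gives the robot as it stands. The module is installed in compiled form; this text tells all that it offers.
- The arm moves only by the tool play_rows, never from a script. Its argument "steps" is one flat list of numbers, 7 for each row, row after row: the shift along the world's x, y, z in m, then the turn, a rotation vector about the world's x, y, z in rad, then the finger opening in m, from 0 to 0.0854. A call has 1 to 10 rows; each row shifts and turns the commanded pose from where the row before left it; what a row does not reach is not made up. A row lasts 1/12 s, in which the tool goes at most 41.7 mm and 7.16 degrees, less where a joint would pass 70% of its speed; a pose out of reach is approached as far as the arm can. A call with a gripper value outside its range is refused whole. The fingers move at their own pace and stop on an object; the grip force is fixed at half the most. Time passes only in rows, so rows that do not move let the fingers close. It gives the time, the measured TCP pose, the force and the opening at its end, in the units of the state.
- r.observe(): the state, without advancing time (a new reading comes with each control period).
- r.snapshot(name): name is "scene" or "top" or "wrist"; returns (picture, depth): 480x640x3 uint8, red, green, blue; 480x640 float32, mm along the optical axis (not along the pixel's ray), 0 where there is no reading.
- r.camera_model(name): a dict with "fx", "fy", "cx", "cy" (pixels), "origin" and "orientation" of the camera in the world. Camera axes: x right, y down, z forward; pixel columns grow to the right and rows downward; lengths in mm; the calibration is good to about 2 mm. A picture is of the moment at which its call begins: read the wrist's pose just before it. camera_model takes no time and is no camera call; for the wrist camera it gives the pose at the moment of the call.
- r.job_done(): hands the job in, once; it reports no verdict.
The state is a dict: "clock": time; "q": joint angles; "joint_vel": joint speeds; "joint_torque": joint torques, N m; "tool_pos": TCP position; "tcp_rot": TCP orientation; "ft_force": force on the tool from outside, world axes, zero at the start; "moment": the same for the moment, N m; "gripper_width": finger opening in mm.
Only numpy, scipy, OpenCV 4.12 (cv2) and the standard library are available. Lean on these libraries where they do the work, as an engineer would, in place of code of your own. Each camera call takes 0.05 s, during which the arm holds its last target. There are 200 camera calls.

## Working session

There is one attempt and no reset: what is moved stays moved. The work goes in short steps, Python scripts to look and compute and a tool call to move; the robot and the scene stay as the last step left them, time stands still between calls to the robot, and variables do not carry over. Pictures are saved under pics/ and viewed, about 8 in all and at most 12, crops included, and the job is handed in when it is done.

Besides the shell and the picture viewer there is one more tool, called after "Request:" as a command line: name --argument value ..., lists and objects as JSON in quotes. play_rows: Moves the arm, as the interface text tells. Its arguments: {"type":"object","properties":{"steps":{"type":"array"}},"required":["steps"]}

```bash
mkdir -p pics; cat > h.py <<'E'
import numpy as np,cv2
from scipy.spatial.transform import Rotation as R
from workcell import r
def cam(n):
    c=r.camera_model(n); o=np.array(c["orientation"],float)
    M=R.from_rotvec(o).as_matrix() if o.size==3 else (o.reshape(3,3) if o.size==9 else None)
    return c,M,np.array(c["origin"])
def snap(n,f):
    c=cam(n); p,d=r.snapshot(n); cv2.imwrite(f"pics/{f}.png",p[:,:,::-1]); np.savez(f"pics/{f}.npz",d=d,M=c[1],o=c[2],k=[c[0][a] for a in("fx","fy","cx","cy")]); return p,d
def pts(f,uv,z=None):
    a=np.load(f"pics/{f}.npz"); fx,fy,cx,cy=a["k"]; out=[]
    for u,v in uv:
        ray=a["M"]@np.array([(u-cx)/fx,(v-cy)/fy,1]); 
        dd=a["d"][int(round(v)),int(round(u))] if z is None else (z-a["o"][2])/ray[2]
        out.append(a["o"]+ray*dd)
    return np.array(out)
E
python3 - <<'E'
from h import *
print(r.camera_model("top")); print(r.camera_model("wrist")); print(r.observe())
snap("top","top1"); snap("scene","scene1")
E
```

```text
{'fx': 492.04768012557787, 'fy': 492.04768012557787, 'cx': 318.5295244438211, 'cy': 241.97893442589012, 'origin': array([474.82203736, -30.7516813 , 910.57934811]), 'orientation': array([-2.17938946,  2.12394847, -0.10281033])}
{'fx': 334.2673573561747, 'fy': 334.2673573561747, 'cx': 316.2780125064707, 'cy': 238.14094281711408, 'origin': array([ 336.04944412, -588.89897217,  373.09227415]), 'orientation': array([ 2.37588392, -1.58390685, -0.26450748])}
{'clock': 0.0, 'q': array([ 1.0265317 ,  0.42671831,  0.07383443,  1.60663494, -0.03410712,
        1.11079082, -0.06708178]), 'joint_vel': array([-0.00080812, -0.00053908,  0.00090497,  0.00072456,  0.00091974,
        0.00075464, -0.00110016]), 'joint_torque': array([-6.38209144e-06, -9.49839306e+01,  3.76093805e+00, -4.63499951e+01,
        1.90634461e-02,  1.01021150e-02,  1.85181483e-05]), 'tool_pos': array([ 259.42026368, -622.70173133,  229.70690495]), 'tcp_rot': array([ 0.91436692,  1.37162872, -0.91330012]), 'ft_force': array([ 0.29024186, -0.08595133,  0.17967878]), 'moment': array([-0.0421008 , -0.04243515, -0.0120213 ]), 'gripper_width': 85.68523005365816}
```

View pics/top1.png

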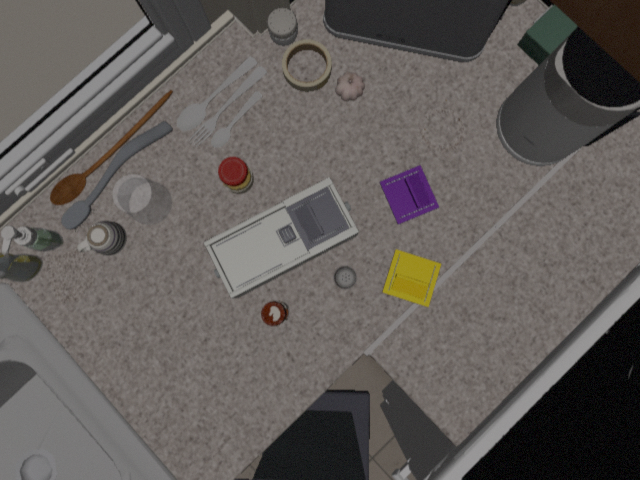

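View pics/scene1.png

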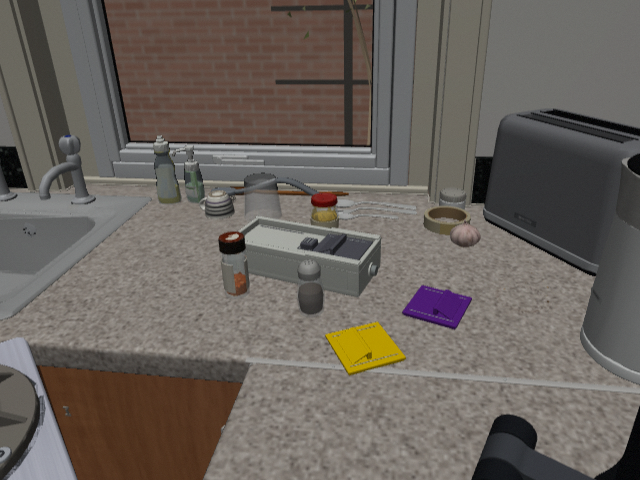

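The top view shows the box with its corners near (206,245), (331,181), (357,231) and (233,294). The grey cover is at about (320,219), the tab at (287,234), and the ledge is to the left. The shaker (345,277), spice jar (273,313) and mustard jar (235,174) stand beside it. Next I'll enlarge it.

```bash
python3 - <<'E'
from h import *
im=cv2.imread("pics/top1.png")[165:310,190:375]
cv2.imwrite("pics/c1.png",cv2.resize(im,None,fx=4,fy=4,interpolation=cv2.INTER_CUBIC))
E
```

```text
(no output)
```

View pics/c1.png

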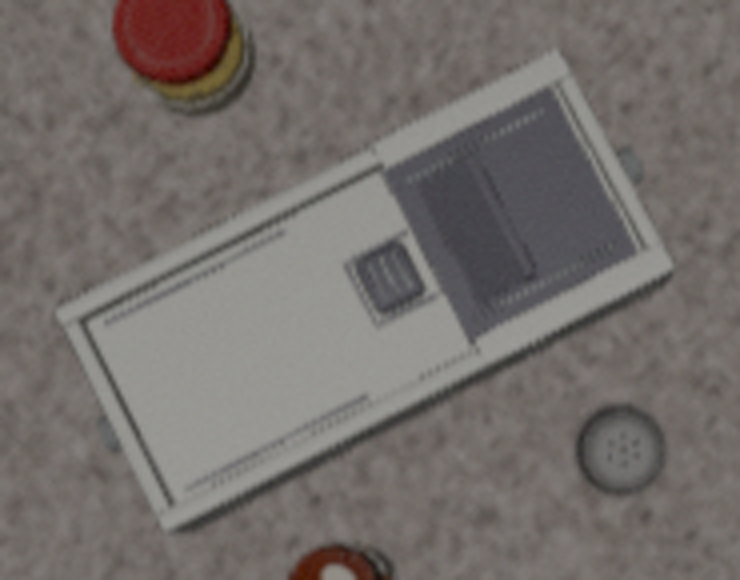

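```bash
python3 - <<'E'
from h import *
f=lambda L:[(190+(x-1.5)/4,165+(y-1.5)/4) for x,y in L]
C=pts("top1",f([(58,313),(560,50),(672,265),(170,528)]),63.5)
print(C.round(1)); print(np.linalg.norm(np.roll(C,-1,0)-C,axis=1))
c=C[:,:2].mean(0); ex=(C[0]+C[3]-C[1]-C[2])[:2]; ex/=np.linalg.norm(ex); ey=np.array([-ex[1],ex[0]])
print("c",c,"yaw",np.arctan2(ex[1],ex[0]), ex)
def b(n,L,z):
    P=pts("top1",f(L),z)[:,:2]-c; print(n,np.c_[P@ex,P@ey].round(1), "depth z",pts("top1",f(L))[:,2].round(1))
b("tab",[(391,277)],61); b("ridge",[(482,157),(535,277)],70)
b("cover edge",[(386,166),(473,342)],58); b("jars",[(621,450)],90);b("jars",[(172,33)],85); b("jars",[(331,585)],105)
print((c-12*ex),(c-68*ex))
s=r.observe(); print(R.from_rotvec(s["tcp_rot"]).as_matrix().round(3))
E
```

```text
[[566.9 187.2  63.5]
 [688.7 -28.3  63.5]
 [594.5 -79.2  63.5]
 [475.3 133.9  63.5]]
[247.59860601 107.14226402 244.17862407 105.99349451]
c [581.35560613  53.3900724 ] yaw 2.08294557931968 [-0.49005187  0.87169328]
tab [[-11.7   0.6]] depth z [61.6]
ridge [[-70.9 -26.1]
 [-66.7  31.1]] depth z [58.1 57.9]
cover edge [[-32.4 -44.7]
 [-30.2  42.3]] depth z [64.5 57.8]
jars [[-63.3 114.5]] depth z [86.5]
jars [[  22.7 -134.1]] depth z [84.3]
jars [[ 67.4 108.2]] depth z [108.1]
[587.23622852  42.92975308] [614.67913304  -5.88507041]
[[-0.001  0.923  0.385]
 [ 0.001  0.385 -0.923]
 [-1.    -0.    -0.001]]
```

Request:
play_rows --steps '[0.0136,0.0277,0,0,0,0.0703,0,0.0136,0.0277,0,0,0,0.0703,0,0.0136,0.0277,0,0,0,0.0703,0,0.0136,0.0277,0,0,0,0.0703,0,0.0136,0.0277,0,0,0,0.0703,0,0.0136,0.0277,0,0,0,0.0703,0,0.0136,0.0277,0,0,0,0.0703,0,0.0136,0.0277,0,0,0,0.0703,0,0.0136,0.0277,0,0,0,0.0703,0,0.0136,0.0277,0,0,0,0.0703,0]'

```text
clock: 0.93
tool_pos: [395.8, -344.6, 230.3]
tcp_rot: [0.368, 1.54, -0.368]
ft_force: [1.2, -1.2, 0.0]
gripper_width: -0.2
```

Request:
play_rows --steps '[0.0136,0.0277,0,0,0,0.0703,0,0.0136,0.0277,0,0,0,0.0703,0,0.0136,0.0277,0,0,0,0.0703,0,0.0136,0.0277,0,0,0,0.0703,0,0.0136,0.0277,0,0,0,0.0703,0,0.0136,0.0277,0,0,0,0.0703,0,0.0136,0.0277,0,0,0,0.0703,0,0.0136,0.0277,0,0,0,0.0703,0,0.0136,0.0277,0,0,0,0.0703,0,0.0136,0.0277,0,0,0,0.0703,0]'

```text
clock: 1.77
tool_pos: [531.9, -67.7, 230.3]
tcp_rot: [-0.183, 1.563, 0.183]
ft_force: [0.9, -1.0, 0.1]
gripper_width: -0.0
```

Request:
play_rows --steps '[0.0136,0.0277,0,0,0,0.0703,0,0.0136,0.0277,0,0,0,0.0703,0,0.0136,0.0277,0,0,0,0.0703,0,0.0136,0.0277,0,0,0,0.0703,0,0,0,0,0,0,0,0,0,0,0,0,0,0,0]'

```text
clock: 2.27
tool_pos: [586.0, 43.6, 229.8]
tcp_rot: [-0.402, 1.534, 0.404]
ft_force: [-0.1, -1.5, -0.5]
gripper_width: 0.2
```

```bash
python3 - <<'E'
from h import *
s=r.observe(); print(s["clock"],s["tool_pos"],s["gripper_width"],R.from_rotvec(s["tcp_rot"]).as_matrix().round(3),s["ft_force"],s["q"])
snap("wrist","w1")
E
```

```text
2.2667 [586.01072872  43.55359022 229.84053482] 0.21579061529795815 [[-0.001 -0.492  0.871]
 [ 0.001  0.871  0.492]
 [-1.     0.001 -0.   ]] [-0.0843335  -1.5373283  -0.50671612] [ 0.26747199  0.33550211 -0.55750671  1.77850476  0.19713455  1.08433545
  0.15619359]
```

View pics/w1.png

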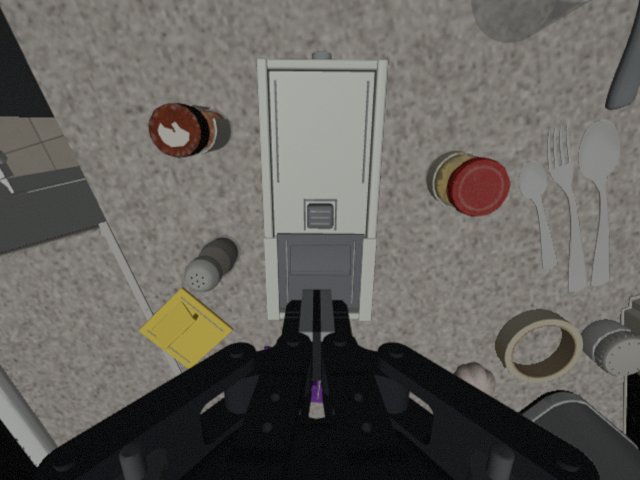

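The wrist view shows the box aligned with the tool. The tab is at (320,216), the far corners at (258,60) and (387,60), and the shut fingertips at (317,292).

```bash
python3 - <<'E'
from h import *
print(pts("w1",[(320,216)],61), pts("w1",[(320,216)]))
C=pts("w1",[(258,60),(387,60)],63.5);print(C,np.linalg.norm(C[0]-C[1]))
e=C[1]-C[0]; print(np.arctan2(-e[0],e[1])+0, C.mean(0)[:2]-125*np.array([-.49,.872]))
print(pts("w1",[(317,300)]), np.load("pics/w1.npz")["M"].round(3),np.load("pics/w1.npz")["o"])
E
```

```text
[[588.80392937  46.46736308  61.        ]] [[588.86411097  46.36909264  60.56998271]]
[[477.59737627 137.84816626  63.5       ]
 [570.71507292 190.38560179  63.5       ]] 106.91626425301018
-1.0571128983124232 [585.4062246   55.11688403]
[[580.60075578  55.07128915 244.64973007]] [[ 0.871  0.466  0.157]
 [ 0.492 -0.824 -0.281]
 [-0.002  0.322 -0.947]] [545.0903934  117.84711691 373.34753302]
```

Request:
play_rows --steps '[0.002,0.0015,-0.02,0,0,0,0,0,0,-0.03,0,0,0,0,0,0,-0.03,0,0,0,0,0,0,-0.025,0,0,0,0,0,0,-0.015,0,0,0,0,0,0,-0.01,0,0,0,0,0,0,0,0,0,0,0]'

```text
clock: 2.9
tool_pos: [586.8, 41.9, 98.6]
tcp_rot: [-0.399, 1.537, 0.4]
ft_force: [-0.4, -0.6, -0.0]
gripper_width: -0.2
```

```bash
python3 - <<'E'
from h import *
s=r.observe(); print(s["clock"],s["tool_pos"],s["ft_force"])
p,d=snap("wrist","w2")
E
```

```text
2.9 [586.75340633  41.89907021  98.58847453] [-0.42483178 -0.55210175 -0.02032018]
```

View pics/w2.png

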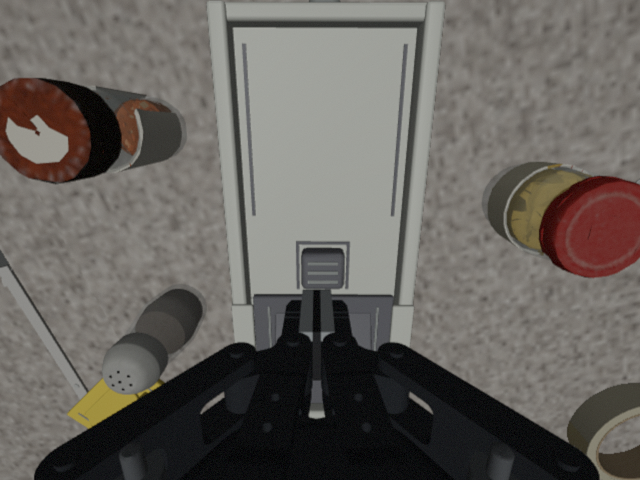

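```bash
python3 - <<'E'
from h import *
c=np.array([586.75,41.9]);ex=np.array([-.49,.872]);ey=np.array([-ex[1],ex[0]])
def b(L,z=None):
    P=pts("w2",L,z); q=P[:,:2]-c; print(np.c_[q@ex,q@ey,P[:,2]].round(1))
b([(303,290),(317,290),(331,290)],73.6);b([(317,294),(317,300),(317,310),(308,294),(325,294),(317,286)])
b([(322,269),(304,250),(341,250),(304,288),(342,288)],61);b([(322,262)])
b([(233,29),(416,29)],62);b([(254,296),(392,296)],58)
E
```

```text
[[-3.3  7.  73.6]
 [-3.3 -0.9 73.6]
 [-3.3 -8.7 73.6]]
[[ 12.6  -1.  107.9]
 [ 12.5  -1.  113.1]
 [ 12.8  -1.  121.9]
 [ 12.4   3.1 107.4]
 [ 12.9  -4.6 108.4]
 [ -6.9  -0.8  61.5]]
[[  3.9  -3.8  61. ]
 [ 16.    6.7  61. ]
 [ 15.9 -14.8  61. ]
 [ -8.6   7.   61. ]
 [ -8.6 -15.9  61. ]]
[[ 8.4 -3.8 61. ]]
[[127.3  38.4  62. ]
 [127.  -47.5  62. ]]
[[-15.6  38.2  58. ]
 [-15.6 -47.1  58. ]]
```

```bash
python3 - <<'E'
from h import *
snap("scene","s2")
im=cv2.imread("pics/s2.png")[120:300,210:400]; a=cv2.resize(im,(500,474),interpolation=cv2.INTER_CUBIC)
im=cv2.imread("pics/w2.png")[230:350,280:355]; b=cv2.resize(im,(296,474),interpolation=cv2.INTER_CUBIC)
cv2.imwrite("pics/s2c.png",np.hstack([a,b]))
E
```

```text
(no output)
```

View pics/s2c.png

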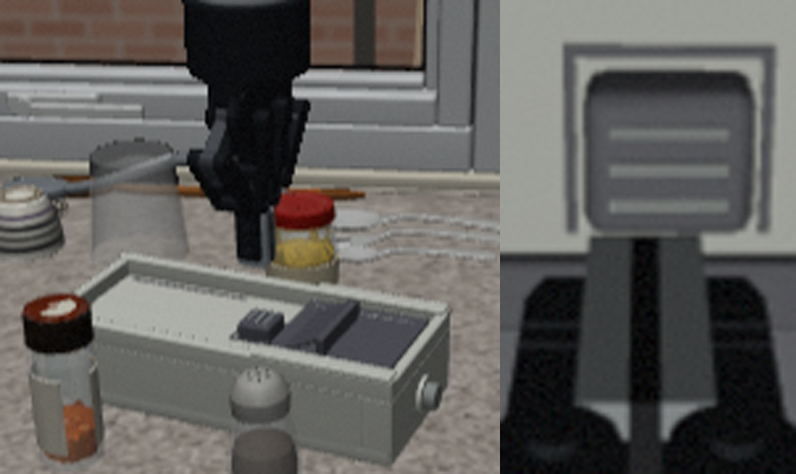

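The scene crop shows the fingertips, at crop (250,258), clear above and behind the tab at (262,322). I'll measure them by depth.

```bash
python3 - <<'E'
from h import *
c=np.array([586.75,41.9]);ex=np.array([-.49,.872]);ey=np.array([-ex[1],ex[0]])
def b(f,L,z=None):
    P=pts(f,L,z); q=P[:,:2]-c; print(np.c_[q@ex,q@ey,P[:,2]].round(1))
b("s2",[(303,v) for v in (205,210,213,215,216,217,218,219,220)]); b("s2",[(311,v) for v in (205,210,213,215,217,219,221)])
b("s2",[(310,239)])
b("w2",[(312,v) for v in range(286,304,3)])
E
```

```text
[[  1.7   8.  131.5]
 [ -0.2  12.5 124.6]
 [  2.1   8.4 117.2]
 [  1.   10.9 114.7]
 [  1.3  10.6 112.7]
 [  0.7  11.9 111.5]
 [  4.3   5.  106.3]
 [  3.2   7.3 105.6]
 [  5.9   2.1 101.1]]
[[ -10.3    2.4  131.1]
 [  -9.9    2.3  122. ]
 [ -10.5    4.   117.4]
 [  -9.9    3.   113.2]
 [ -10.3    4.1  110.1]
 [ -10.5    4.7  106.7]
 [  53.  -124.8   38.2]]
[[-1.8 -6.3 62.8]]
[[ -6.9   2.2  61.6]
 [-14.4   2.4  51. ]
 [ 12.4   1.3 105.5]
 [ 12.2   1.3 108.1]
 [ 12.8   1.2 111.8]
 [ 12.8   1.2 114.4]]
```

Request:
play_rows --steps '[0.0016,0.0032,-0.005,0,0,0,0,0,0,-0.004,0,0,0,0,0,0,-0.003,0,0,0,0,0,0,-0.003,0,0,0,0,0,0,0,0,0,0,0]'

```text
clock: 3.42
tool_pos: [589.3, 46.4, 84.9]
tcp_rot: [-0.401, 1.534, 0.401]
ft_force: [0.4, -0.7, -0.3]
gripper_width: -0.2
```

Request:
play_rows --steps '[0,0,-0.003,0,0,0,0,0,0,0,0,0,0,0]'

```text
clock: 3.58
tool_pos: [589.4, 46.4, 82.0]
tcp_rot: [-0.401, 1.534, 0.401]
ft_force: [-0.1, -0.3, 0.9]
gripper_width: -0.5
```

Request:
play_rows --steps '[0,0,-0.003,0,0,0,0,0,0,-0.003,0,0,0,0,0,0,0,0,0,0,0]'

```text
clock: 3.83
tool_pos: [589.3, 46.3, 75.8]
tcp_rot: [-0.401, 1.534, 0.401]
ft_force: [0.1, -0.4, -0.5]
gripper_width: 0.1
```

Request:
play_rows --steps '[0,0,-0.003,0,0,0,0,0,0,-0.003,0,0,0,0,0,0,0,0,0,0,0]'

```text
clock: 4.08
tool_pos: [589.3, 46.4, 69.8]
tcp_rot: [-0.401, 1.534, 0.401]
ft_force: [-0.4, 0.3, -0.4]
gripper_width: -0.1
```

```bash
python3 - <<'E'
from h import *
s=r.observe(); print(s["clock"],s["tool_pos"],s["ft_force"])
snap("scene","s3");snap("wrist","w3")
im=cv2.imread("pics/s3.png")[150:280,220:370]; a=cv2.resize(im,(450,390),interpolation=cv2.INTER_CUBIC)
im=cv2.imread("pics/w3.png")[190:340,260:380]; b=cv2.resize(im,(312,390),interpolation=cv2.INTER_CUBIC)
cv2.imwrite("pics/s3c.png",np.hstack([a,b]))
E
```

```text
4.0833 [589.28316362  46.39050172  69.75755297] [-0.37810662  0.29353641 -0.43520507]
```

View pics/s3c.png

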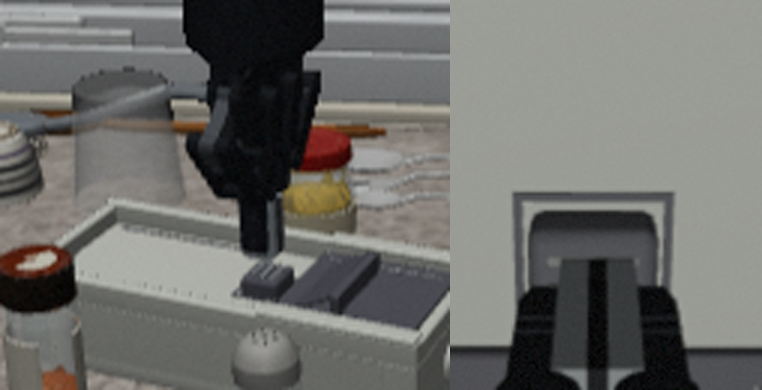

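The images confirm that the tips are still about 12 mm above the tab, although TCP z is 69.8. The stated 25 mm tip offset doesn't hold, so I'll go down by contact force.

Request:
play_rows --steps '[0,0,-0.003,0,0,0,0,0,0,-0.003,0,0,0,0,0,0,-0.003,0,0,0,0,0,0,0,0,0,0,0]'

```text
clock: 4.52
tool_pos: [589.2, 46.4, 60.7]
tcp_rot: [-0.401, 1.534, 0.401]
ft_force: [0.6, 1.0, 0.3]
gripper_width: 0.4
```

Request:
play_rows --steps '[0,0,-0.002,0,0,0,0,0,0,-0.002,0,0,0,0,0,0,0,0,0,0,0]'

```text
clock: 4.77
tool_pos: [589.5, 46.5, 57.1]
tcp_rot: [-0.401, 1.534, 0.401]
ft_force: [0.2, -0.4, 0.0]
gripper_width: -0.1
```

Request:
play_rows --steps '[0,0,-0.002,0,0,0,0,0,0,-0.002,0,0,0,0,0,0,0,0,0,0,0]'

```text
clock: 5.02
tool_pos: [589.6, 46.5, 53.1]
tcp_rot: [-0.401, 1.533, 0.401]
ft_force: [-0.0, 0.5, -0.4]
gripper_width: -0.2
```

Request:
play_rows --steps '[0,0,-0.002,0,0,0,0,0,0,0,0,0,0,0]'

```text
clock: 5.18
tool_pos: [589.7, 46.5, 51.2]
tcp_rot: [-0.401, 1.533, 0.401]
ft_force: [-0.4, -0.0, 0.8]
gripper_width: 0.2
```

Request:
play_rows --steps '[0,0,-0.002,0,0,0,0,0,0,0,0,0,0,0]'

```text
clock: 5.35
tool_pos: [589.7, 46.5, 49.7]
tcp_rot: [-0.401, 1.533, 0.4]
ft_force: [-1.0, -0.7, 7.6]
gripper_width: 0.1
```

Request:
play_rows --steps '[0,0,-0.002,0,0,0,0,0,0,0,0,0,0,0]'

```text
clock: 5.52
tool_pos: [589.9, 46.6, 49.4]
tcp_rot: [-0.401, 1.533, 0.4]
ft_force: [-12.8, -2.8, 38.6]
gripper_width: -0.5
```

```bash
python3 - <<'E'
from h import *
s=r.observe(); print(s["clock"],s["tool_pos"],s["ft_force"])
snap("wrist","w4");snap("scene","s4")
c=s["tool_pos"][:2];ex=np.array([-.49,.872]);ey=np.array([-ex[1],ex[0]])
def b(f,L,z=None):
    P=pts(f,L,z); q=P[:,:2]-c; print(np.c_[q@ex,q@ey,P[:,2]].round(1))
b("w4",[(316,v) for v in range(240,330,5)])
E
```

```text
5.5167 [589.94122038  46.55277499  49.35543795] [-12.81453906  -2.76501675  38.62706368]
[[35.6 -0.4 50.6]
 [32.9 -0.4 49.8]
 [30.4 -0.4 49.6]
 [28.1 -0.4 50. ]
 [25.9 -0.4 50.7]
 [22.5 -0.4 48.6]
 [20.3 -0.4 49.4]
 [17.7 -0.4 49.4]
 [15.5 -0.4 50.3]
 [13.4 -0.4 51.3]
 [12.6 -0.4 54.8]
 [12.4 -0.4 59.2]
 [12.4 -0.4 63.6]
 [12.7 -0.5 68.3]
 [12.6 -0.5 72.1]
 [12.4 -0.5 75.7]
 [12.7 -0.5 79.7]
 [13.2 -0.5 83.9]]
```

Request:
play_rows --steps '[0,0,0.004,0,0,0,0,0,0,0.02,0,0,0,0,0,0,0.025,0,0,0,0,0,0,0.01,0,0,0,0,0,0,0,0,0,0,0]'

```text
clock: 6.03
tool_pos: [590.9, 46.6, 108.7]
tcp_rot: [-0.401, 1.53, 0.4]
ft_force: [0.6, -0.6, -0.1]
gripper_width: 0.1
```

```bash
python3 - <<'E'
from h import *
s=r.observe(); print(s["clock"],s["tool_pos"],s["ft_force"])
snap("wrist","w5");snap("scene","s5")
im=cv2.imread("pics/s5.png")[170:280,225:375]; a=cv2.resize(im,(450,330),interpolation=cv2.INTER_CUBIC)
im=cv2.imread("pics/w5.png")[190:340,250:386]; b=cv2.resize(im,(300,330),interpolation=cv2.INTER_CUBIC)
cv2.imwrite("pics/s5c.png",np.hstack([a,b]))
E
```

```text
6.0333 [590.90143864  46.60753183 108.65627004] [ 0.5990285  -0.64138006 -0.08083014]
```

View pics/s5c.png

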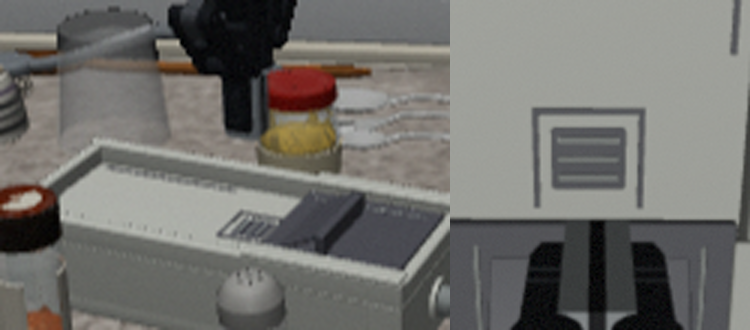

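The tab is now flush with the deck, at crop (588,157) in the wrist half, and the cover hasn't moved. The tips bottomed out on the deck at TCP z of about 49.5, so tip z is roughly TCP z + 1. Now I'll go behind the ridge.

Request:
play_rows --steps '[0.013,-0.0233,0,0,0,0,0,0.013,-0.0233,0,0,0,0,0,0.0132,-0.0232,0,0,0,0,0,0,0,-0.015,0,0,0,0,0,0,-0.015,0,0,0,0,0,0,0,0,0,0,0]'

```text
clock: 6.63
tool_pos: [626.6, -24.0, 72.4]
tcp_rot: [-0.399, 1.539, 0.402]
ft_force: [-1.0, -0.3, -0.4]
gripper_width: -0.2
```

```bash
python3 - <<'E'
from h import *
s=r.observe(); print(s["clock"],s["tool_pos"],s["ft_force"])
snap("wrist","w6");snap("scene","s6")
im=cv2.imread("pics/s6.png")[170:280,225:375]; a=cv2.resize(im,(450,330),interpolation=cv2.INTER_CUBIC)
im=cv2.imread("pics/w6.png")[190:340,250:386]; b=cv2.resize(im,(300,330),interpolation=cv2.INTER_CUBIC)
cv2.imwrite("pics/s6c.png",np.hstack([a,b]))
c=s["tool_pos"][:2];ex=np.array([-.49,.872]);ey=np.array([-ex[1],ex[0]])
P=pts("w6",[(317,v) for v in range(150,300,6)]); q=P[:,:2]-c; print(np.c_[range(150,300,6),q@ex,P[:,2]].round(1))
E
```

```text
6.6333 [626.63768518 -23.97195548  72.42391216] [-0.98815554 -0.3308246  -0.4316647 ]
[[150.   73.2  50.5]
 [156.   70.4  50.6]
 [162.   67.4  49.1]
 [168.   64.6  49.6]
 [174.   61.8  50.2]
 [180.   60.2  58.7]
 [186.   57.1  57.1]
 [192.   54.4  58.1]
 [198.   51.3  57.6]
 [204.   48.4  57.4]
 [210.   46.   60.1]
 [216.   43.5  61.6]
 [222.   40.9  62.8]
 [228.   38.7  65.5]
 [234.   35.8  65.8]
 [240.   33.3  67.3]
 [246.   30.5  67.8]
 [252.   28.2  69.7]
 [258.   25.7  70.9]
 [264.   22.2  70. ]
 [270.   13.7  57.9]
 [276.   10.5  58.2]
 [282.    7.2  58.6]
 [288.    3.8  58.6]
 [294.   12.7  81.9]]
```

View pics/s6c.png

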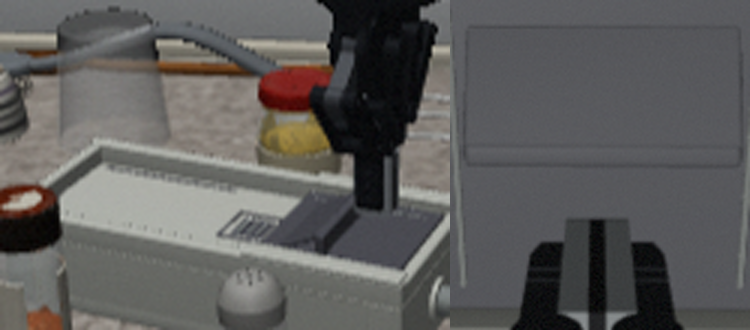

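The tips are behind the ridge, whose rear face is 21 mm ahead of the TCP. That leaves about 9 mm of gap over flat plate. I'll lower and begin the push.

Request:
play_rows --steps '[0,0,-0.006,0,0,0,0,0,0,-0.006,0,0,0,0,0,0,0,0,0,0,0,-0.0015,0.0026,0,0,0,0,0,-0.0015,0.0026,0,0,0,0,0,-0.0015,0.0026,0,0,0,0,0,-0.0015,0.0026,0,0,0,0,0,-0.0015,0.0026,0,0,0,0,0,0,0,0,0,0,0,0]'

```text
clock: 7.48
tool_pos: [621.1, -9.6, 64.7]
tcp_rot: [-0.401, 1.533, 0.401]
ft_force: [-0.5, 0.1, 0.3]
gripper_width: -0.1
```

Request:
play_rows --steps '[-0.0024,0.0044,0,0,0,0,0,-0.0025,0.0043,0,0,0,0,0,-0.0024,0.0044,0,0,0,0,0,-0.0025,0.0043,0,0,0,0,0]'

```text
clock: 7.82
tool_pos: [611.2, 7.6, 64.5]
tcp_rot: [-0.401, 1.533, 0.401]
ft_force: [1.1, -1.1, 1.4]
gripper_width: -0.2
```

```bash
cat > chk.py <<'E'
from h import *
import sys
n=sys.argv[1]; s=r.observe(); print(s["clock"],s["tool_pos"],s["ft_force"])
snap("wrist",n)
c=s["tool_pos"][:2];ex=np.array([-.49,.872])
V=list(range(130,320,8));P=pts(n,[(317,v) for v in V]); q=P[:,:2]-c; print((np.c_[V,q@ex,(P[:,:2]-[583,54])@ex,P[:,2]]).round(1))
E
python3 chk.py w7
```

```text
7.8167 [611.21384682   7.64442472  64.45291618] [ 1.07879319 -1.113426    1.3957642 ]
[[130.   82.4  28.2  49.2]
 [138.   79.   24.8  51. ]
 [146.   75.5  21.2  49.7]
 [154.   72.   17.7  50.3]
 [162.   68.2  14.   49.1]
 [170.   64.6  10.4  49.8]
 [178.   60.9   6.7  49.9]
 [186.   57.    2.7  48.9]
 [194.   53.2  -1.   49.5]
 [202.   51.1  -3.2  57.2]
 [210.   47.4  -6.8  57.8]
 [218.   43.7 -10.6  57.9]
 [226.   39.9 -14.4  58.2]
 [234.   36.7 -17.5  60.7]
 [242.   33.6 -20.7  62.8]
 [250.   30.  -24.3  63.7]
 [258.   26.8 -27.4  65.7]
 [266.   23.3 -31.   66.8]
 [274.   19.8 -34.4  68. ]
 [282.   17.  -37.3  70.4]
 [290.   12.6 -41.7  69.8]
 [298.   12.4 -41.8  77. ]
 [306.   12.4 -41.8  83.9]
 [314.   13.5 -40.8  91.8]]
```

Request:
play_rows --steps '[-0.002,0.0035,-0.001,0,0,0,0,-0.003,0.0052,-0.001,0,0,0,0,-0.0029,0.0052,0,0,0,0,0,-0.0029,0.0052,0,0,0,0,0,-0.003,0.0052,0,0,0,0,0,-0.0029,0.0052,0,0,0,0,0,-0.0029,0.0052,0,0,0,0,0,-0.003,0.0052,0,0,0,0,0]'

```text
clock: 8.53
tool_pos: [588.6, 47.6, 62.4]
tcp_rot: [-0.401, 1.533, 0.401]
ft_force: [0.3, 0.5, 0.1]
gripper_width: -0.2
```

Request:
play_rows --steps '[-0.003,0.0052,0,0,0,0,0,-0.003,0.0052,0,0,0,0,0,-0.0029,0.0052,0,0,0,0,0,-0.0029,0.0052,0,0,0,0,0,-0.0015,0.0026,0,0,0,0,0,-0.0015,0.0026,0,0,0,0,0,0,0,0,0,0,0,0]'

```text
clock: 9.12
tool_pos: [573.8, 73.6, 62.4]
tcp_rot: [-0.401, 1.533, 0.401]
ft_force: [0.6, 1.1, -0.5]
gripper_width: 0.0
```

```bash
python3 chk.py w8
```

```text
9.1167 [573.82016938  73.57356492  62.44538939] [ 0.61148408  1.09953465 -0.47031061]
[[130.   82.5 104.   50.4]
 [138.   79.1 100.6  50.3]
 [146.   75.6  97.2  50.9]
 [154.   72.1  93.7  50.6]
 [162.   68.5  90.1  49.8]
 [170.   65.   86.6  50.6]
 [178.   61.1  82.7  49.1]
 [186.   57.6  79.2  50.6]
 [194.   53.7  75.3  49.8]
 [202.   51.5  73.1  57.4]
 [210.   47.6  69.2  56.5]
 [218.   44.2  65.8  57.9]
 [226.   40.6  62.1  58.5]
 [234.   37.1  58.7  59.9]
 [242.   33.9  55.4  61.7]
 [250.   30.7  52.2  63.6]
 [258.   27.5  49.1  65.5]
 [266.   24.6  46.2  67.8]
 [274.   21.   42.6  68.6]
 [282.   17.6  39.2  69.8]
 [290.   13.6  35.2  69.8]
 [298.   12.4  34.   75. ]
 [306.   12.7  34.3  82.4]
 [314.   84.9 106.5 205.9]]
```

Request:
play_rows --steps '[-0.0024,0.0044,0,0,0,0,0,-0.0025,0.0043,0,0,0,0,0,-0.0024,0.0044,0,0,0,0,0,-0.0025,0.0043,0,0,0,0,0,-0.0015,0.0026,0,0,0,0,0,-0.0005,0.0009,0,0,0,0,0,0,0,0,0,0,0,0]'

```text
clock: 9.75
tool_pos: [562.1, 94.3, 62.4]
tcp_rot: [-0.401, 1.533, 0.401]
ft_force: [-0.6, -1.3, -0.0]
gripper_width: -0.1
```

Request:
play_rows --steps '[0.002,-0.0035,0,0,0,0,0,0.003,-0.0052,0,0,0,0,0,0,0,0.01,0,0,0,0,0,0,0.025,0,0,0,0,0,0,0.035,0,0,0,0,0,0,0.035,0,0,0,0,0,0,0.035,0,0,0,0,0,0,0.02,0,0,0,0,0,0,0,0,0,0,0]'

```text
clock: 10.5
tool_pos: [569.4, 85.4, 228.0]
tcp_rot: [-0.401, 1.527, 0.399]
ft_force: [0.2, 0.5, -0.3]
gripper_width: 0.2
```

Request:
play_rows --steps '[0,-0.035,0,0,0,0,0,0,-0.035,0,0,0,0,0,0,-0.035,0,0,0,0,0,0,-0.035,0,0,0,0,0,0,-0.035,0,0,0,0,0,0,-0.035,0,0,0,0,0,0,-0.035,0,0,0,0,0,0,-0.02,0,0,0,0,0,0,0,0,0,0,0,0]'

```text
clock: 11.25
tool_pos: [566.3, -185.7, 222.3]
tcp_rot: [-0.396, 1.535, 0.395]
ft_force: [-0.8, -0.1, 0.3]
gripper_width: -0.0
```

```bash
python3 - <<'E'
from h import *
s=r.observe(); print(s["clock"],s["tool_pos"],s["ft_force"])
snap("top","t9")
im=cv2.imread("pics/t9.png")[140:340,180:400]
cv2.imwrite("pics/t9c.png",cv2.resize(im,None,fx=3,fy=3,interpolation=cv2.INTER_CUBIC))
E
```

```text
11.25 [ 566.27509913 -185.74490938  222.2733985 ] [-0.77564849 -0.09275274  0.30928737]
```

View pics/t9c.png

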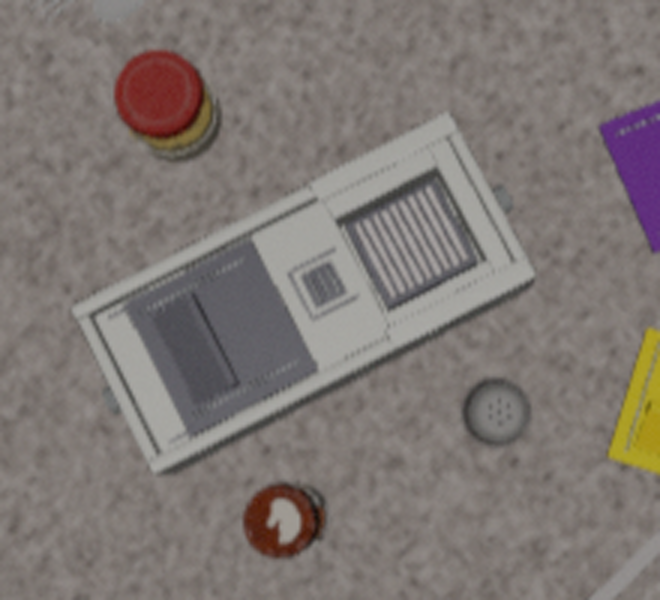

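The cover lies flat on the ledge, at about crop (222,335). The chamber with the filter, at (412,238), is fully open and the tab is down. The shaker, spice jar and mustard jar are at their earlier pixel positions.

```bash
python3 -c "
from h import *
r.job_done()"
```

```text
the job is handed in; nothing more can be done
```

The filter box is open and the job is handed in at about 11 s of the 38 s allowed. I pressed the snap tab flush with the closed fingertips. Then I pushed the cover by its ridge about 125 mm along the rails onto the ledge, and backed the arm clear.

- **Last check:** The final top picture shows the tab down, the filter chamber fully uncovered and the cover lying flat between the rails. I estimate the cover's centre at box x of about +55 mm, where anything past +6 mm counts as uncovered. The shaker and both jars are within a pixel or two of where they started.
- **Fingertip offset disagreed:** The text puts the fingertips 25 mm ahead of the TCP. The cameras and the contact point both put them level with it or a few mm behind, so I went down by force and pictures instead.
- **Force when pressing:** It reached 38.6 N at the fingertips when the tab bottomed out. That is close to the 40 N limit, which is stated for the arm and the gripper's body.

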